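Sweep the brass offcuts off the glass with the scraper block

TASK

Pick up the wooden scraper block and use it to sweep all five brass offcuts off the glass cutting board, over the open end, into the metal trough; touch the offcuts only with the scraper, never with the gripper. Do not shift or tip the leather tray standing on the glass. Then stand the scraper upright in the middle of the cork pad and let go of it.

Things in the scene. Friction and masses are not known exactly. Their poses are not given: they have to be found in the camera images.
- scraper_mid (a point): The wooden scraper block, loose, standing upright on the bench: a base 110 mm long (its x) by 30 mm thick (its y) and 32 mm high, and on its middle a grip ridge 70 mm long by 22 mm thick that rises to 78 mm above its underside. 160 g. This point is at its centre, 39 mm above its underside; z is up. Its underside is flat: the 110 mm long lower edge does the sweeping.
- board: The cutting board, fixed: a plywood slab 270 mm (its x) by 240 mm (its y) with a green glass top 46 mm above the bench. Wooden battens 10 mm wide stand 8 mm proud of the glass along its two x sides (the glass between them is 250 mm, from x = -125 to +125 mm); both y ends (y = -120 and +120 mm) are open, flush with the glass. Origin at the centre of its underside on the bench.
- trough: The open sheet-metal catch trough, fixed, lying parallel along one open end of the board (at its +y or its -y end, this changes) with a gap of 2 mm: outside 280 mm (its x) by 80 mm (its y), rim 36 mm above the bench (10 mm below the glass), walls and floor 3 mm. Origin at the centre of its underside.
- punch_block: A solid wooden block 280 by 80 by 30 mm, fixed, that lies along the board's other open end in the same way; nothing belongs on it. Origin at the centre of its underside.
- pad: The cork pad for the scraper, fixed, 170 mm (its x) by 100 mm (its y), 6 mm thick, flat on the bench on the other side of the board from where the scraper starts (left or right, this changes). Origin at the centre of its underside.
- work_mid (a point): The leather tray that stands on the glass near the board's far (+x) batten, stiff, loose, 55 mm (its x) by 100 mm (its y), 28 mm high. This point is at its centre, half-way up.
- chip0_mid (a point): Brass offcut, loose, lying on the glass: round disc 22 mm across, 6 mm thick, about 20 g. This point is at its middle, half-way up.
- chip1_mid (a point): Brass offcut, loose, lying on the glass: square 20 by 20 mm, 6 mm thick, about 20 g. This point is at its middle, half-way up.
- chip2_mid (a point): Brass offcut, loose, lying on the glass: strip 32 mm (its x) by 12 mm, 6 mm thick, about 20 g. This point is at its middle, half-way up.
- chip3_mid (a point): Brass offcut, loose, lying on the glass: small L, 26 by 23 mm, 6 mm thick, about 20 g. This point is at its middle, half-way up.
- chip4_mid (a point): Brass offcut, loose, lying on the glass: round disc 26 mm across, 6 mm thick, about 20 g. This point is at its middle, half-way up.
Not all that is in view belongs to the job. Leave any green or red look-alike of the part that bears scraper_mid alone.

How it is judged:
On the way, in this order (a step that is already met when the one before it is completed fails the run):
1. the scraper is brought onto the glass (x of scraper_mid in the frame of board between -0.13 and 0.13 m and y of scraper_mid in the frame of board between -0.14 and 0.14 m and z of scraper_mid in the frame of board below 0.1 m), for 0.1 s.
2. all five offcuts lie in the trough (x of chip0_mid in the frame of trough between -0.137 and 0.137 m and y of chip0_mid in the frame of trough between -0.037 and 0.037 m and z of each of chip0_mid, chip1_mid, chip2_mid, chip3_mid, chip4_mid in the frame of trough below 0.035 m and x of chip1_mid in the frame of trough between -0.137 and 0.137 m and y of chip1_mid in the frame of trough between -0.037 and 0.037 m and x of chip2_mid in the frame of trough between -0.137 and 0.137 m and y of chip2_mid in the frame of trough between -0.037 and 0.037 m and x of chip3_mid in the frame of trough between -0.137 and 0.137 m and y of chip3_mid in the frame of trough between -0.037 and 0.037 m and x of chip4_mid in the frame of trough between -0.137 and 0.137 m and y of chip4_mid in the frame of trough between -0.037 and 0.037 m), for 0.2 s.
At the end, for the whole second after the job is handed in: All five offcuts lie inside the trough, below its rim; the scraper stands upright (within 0.08 rad) on the cork pad, its centre within 30 mm of the pad's centre; the leather tray is within 10 mm of where it was (all of step 2 and horizontal distance between scraper_mid and pad below 0.03 m and angle between scraper_mid's own z axis and vertical below 0.08 rad and z of scraper_mid in the frame of pad below 0.048 m and distance of work_mid from where it was at the start of the episode below 0.01 m); the robot touches nothing.
It fails at once if the gripper or arm touches an offcut (contact force between any of the fingers, the arm and chip0 above 0.3 N or contact force between any of the fingers, the arm and chip1 above 0.3 N or contact force between any of the fingers, the arm and chip2 above 0.3 N or contact force between any of the fingers, the arm and chip3 above 0.3 N or contact force between any of the fingers, the arm and chip4 above 0.3 N).
It fails at once if the leather tray on the glass is shifted by more than 10 mm or tipped (distance of work_mid from where it was at the start of the episode above 0.01 m or angle between work_mid's own z axis and vertical above 0.2 rad).
It also fails if it takes over 61 s, if anything falls off the work surface, if the arm or the gripper's body presses on something with over 40 N, if the wrist force passes 120 N, or if a joint passes its speed limit or range.

ROBOT

A 6-joint arm with a two-finger parallel gripper is mounted at the origin on the work surface. World frame = base frame: x ahead of the robot, y to its left, z up, the work surface at z = 0. Lengths are in m, angles in rad, forces in N, time in s.
With the tool pointing down it reaches from about 0.325 to 0.9 m from the base axis. Payload 6.1 kg.
Tool frame: the origin (TCP) lies at the very end of the fingers, on their centre line; the grasp point (between the pads) lies 19 mm behind it; z points along the fingers, y is the direction in which the jaws open and shut (so a half turn about z gives the same grasp; the last joint's range is limited). The gripper opens to 87 mm and grips with 3 to 60 N. Pads are 19 mm wide; open, the fingers measure 117 mm over their backs; the gripper's body (75 mm by 190 mm) begins 51 mm behind the grasp point.
Start: joints at [1.1, 0.22, 1.526, -0, 1.395, -0.126], TCP at [0.211, 0.588, 0.223] pointing down, gripper open.
Joint ranges: [-2.98, 2.98], [-0.91, 2.08], [0.09, 2.57], [-1.24, 4.39], [0.2, 2.65], [-2.68, 2.68]. Speed limits (rad/s): [2.57, 2.57, 3.01, 3.14, 3.14, 3.14].

INTERFACE

Orientations are given as a rotation vector (axis times angle).
In Python, from workcell import robot, vision, silhouettes, place_of gives the robot as it stands. Calls block until the motion is done:
- robot.goto(position, orientation): joint-space move of the TCP to a pose.
- robot.move_linear(position, vel=0.15, attitude=None): straight line of the TCP; attitude=None keeps the orientation; vel is the mean speed in m/s.
- robot.move_joints(angles): joint-space move.
- robot.gripper_open() and robot.grasp(squeeze=None): open the fingers fully, or close them until they stop; squeeze is the grip in N (None keeps the last).
- robot.hold(seconds).
- robot.solve_ik(position, orientation): joint angles nearest the present ones, or None.
- robot.get_state(): the state.
- vision.camera(name): name is "scene" or "top" or "wrist"; returns (picture, depth): 420x560x3 uint8, blue, green, red; 420x560 float32, m along the optical axis (not along the pixel's ray), 0 where there is no reading.
- vision.camera_info(name): a dict with "fx", "fy", "cx", "cy" (pixels), "eye" and "rotation" of the camera in the world; the wrist camera has in their place "T_tool_cam" (4x4, takes a point from camera to tool coordinates, whose origin is the TCP and whose axes are the flange's). Camera axes: x right, y down, z forward; pixel columns grow to the right and rows downward; lengths in m; the calibration is good to about 2 mm. The wrist camera is an equidistant fisheye: a pixel r from the principal point sees the ray r / f radians off the axis. A picture is of the moment at which its call begins: read the wrist's pose just before it. camera_info takes no time and is no camera call.
A pose or a line that the arm cannot do raises robot.IKError and nothing moves.
- robot.sign_off(): hands the job in, once; it reports no verdict.
Trained networks look in the newest picture that a camera, given by its name, has taken for a name from the list of things; names that differ only in an ending like _2 or _b are one class to them, and where a whole thing is asked for, a point or a joint stands for the part that bears it (a point fixed in the world has none). Each returns a list of dicts, best first, with "confidence" (0 to 1); they miss things now and then, are a little off and sometimes report something else, mostly with a low value. They report only what shows in the picture. A call takes as long as a camera call. They do not tell look-alikes from the thing itself.
- silhouettes(camera, label): "pixels" (420x560 bool, what is visible of it).
- place_of(camera, label): "point" ([x, y, z] in m, in the coordinates of the camera as it stood for that picture, good to about 4 mm: a listed point, or the origin of a listed thing).
The state is a dict: "time": time; "qpos": joint angles; "joint_vel": joint speeds; "effort": joint torques, N m; "tool_pos": TCP position; "tool_rot": TCP orientation; "wrist_force": force on the tool from outside, world axes, zero at the start; "ft_torque": the same for the moment, N m; "gripper_width": finger opening in m.
Only numpy, scipy, OpenCV 4.12 (cv2) and the standard library are available. Lean on these libraries where they do the work, as an engineer would, in place of code of your own. Each camera call takes 0.05 s, during which the arm holds its last target.

## Working session

There is one attempt and no reset: what is moved stays moved. The work goes in short steps, each a Python script; the robot and the scene stay as the last script left them, time stands still between calls to the robot, and variables do not carry over. Pictures are saved under pics/ and viewed, and the job is handed in when it is done.

```bash
ls; mkdir -p pics
python3 - <<'E'
from workcell import robot, vision, silhouettes, place_of
import cv2, numpy as np
for n in ["scene","top"]:
    p,d=vision.camera(n); cv2.imwrite(f"pics/{n}0.png",p); np.save(f"pics/{n}0d.npy",d)
    i=vision.camera_info(n); print(n,{k:np.round(v,4).tolist() for k,v in i.items() if k!='name'})
    R=np.array(i['rotation']);e=np.array(i['eye'])
    for l in ["scraper_mid","board","trough","punch_block","pad","work_mid"]+[f"chip{k}_mid" for k in range(5)]:
        for r in place_of(n,l)[:4]:
            c=np.array(r['point']); print(l,round(r['confidence'],2),np.round(R@c+e,4), 'px',np.round([i['fx']*c[0]/c[2]+i['cx'],i['fy']*c[1]/c[2]+i['cy']]))
print(robot.get_state())
E
```

```text
pics
scene {'fx': 433.7149, 'fy': 433.7149, 'cx': 273.6968, 'cy': 204.095, 'eye': [0.9267, -0.5335, 0.915], 'rotation': [-2.4367, -0.7979, 0.2684]}
scraper_mid 0.92 [1.788  0.3277 1.7762] px [110. 325.]
scraper_mid 0.9 [ 1.3788 -0.0815  1.367 ] px [203. 300.]
board 0.96 [ 1.0884 -0.3718  1.0767] px [294. 209.]
trough 0.73 [ 1.2307 -0.2296  1.2189] px [252. 255.]
punch_block 0.79 [ 0.9774 -0.4828  0.9657] px [326. 167.]
pad 0.9 [ 1.0761 -0.3841  1.0644] px [335. 100.]
work_mid 0.84 [ 0.882  -0.5782  0.8703] px [327. 210.]
work_mid 0.62 [ 1.0771 -0.3831  1.0654] px [335. 100.]
chip0_mid 0.46 [ 1.2515 -0.2087  1.2398] px [281. 168.]
chip1_mid 0.62 [ 1.3165 -0.1437  1.3048] px [258. 197.]
chip3_mid 0.52 [ 1.179  -0.2812  1.1673] px [284. 192.]
chip4_mid 0.65 [ 1.1036 -0.3567  1.0918] px [288. 213.]
chip4_mid 0.26 [ 1.312  -0.1482  1.3003] px [259. 198.]
top {'fx': 504.1489, 'fy': 504.1489, 'cx': 272.0627, 'cy': 212.1839, 'eye': [0.3458, -0.0773, 1.2371], 'rotation': [-2.1021, 2.1308, -0.2086]}
scraper_mid 0.91 [-0.2391 -0.6622  0.6522] px [402. 274.]
scraper_mid 0.82 [-0.4917 -0.9148  0.
[... 685 characters left out ...]
[-0.2346 -0.6577  0.6567] px [400. 273.]
{'time': 1.2, 'qpos': array([ 1.09989062e+00,  2.20338015e-01,  1.52650270e+00, -2.37499659e-05,
        1.39469254e+00, -1.26129826e-01]), 'joint_vel': array([-0.00065652,  0.00125157,  0.00152383,  0.0005893 ,  0.00193182,
       -0.0006206 ]), 'effort': array([-5.72894351e-04, -4.94583857e+01, -3.87703514e+01,  6.97763893e-02,
        4.72914346e-02,  1.36870764e-05]), 'tool_pos': array([0.21126902, 0.58820756, 0.22257464]), 'tool_rot': array([5.38881036e-01, 3.09498973e+00, 7.83752526e-05]), 'wrist_force': array([ 0.30319112, -0.28039956, -0.14906883]), 'ft_torque': array([0.01423553, 0.02568121, 0.01539204]), 'gripper_width': 0.08746792768663794}
```

```bash
cat > h.py <<'E'
from workcell import robot, vision, silhouettes, place_of
import cv2, numpy as np
from scipy.spatial.transform import Rotation as Ro
def cam(n):
    i=vision.camera_info(n); return i,Ro.from_rotvec(i['rotation']).as_matrix(),np.array(i['eye'])
def w2p(n,P):
    i,R,e=cam(n); c=R.T@(np.array(P)-e); return np.array([i['fx']*c[0]/c[2]+i['cx'],i['fy']*c[1]/c[2]+i['cy']])
def rayz(n,uv,z):
    i,R,e=cam(n); uv=np.atleast_2d(uv).astype(float)
    d=np.c_[(uv[:,0]-i['cx'])/i['fx'],(uv[:,1]-i['cy'])/i['fy'],np.ones(len(uv))]@R.T
    return e+d*((z-e[2])/d[:,2])[:,None]
def cloud(n,d):
    i,R,e=cam(n); v,u=np.mgrid[:420,:560]
    return np.stack([(u-i['cx'])/i['fx']*d,(v-i['cy'])/i['fy']*d,d],-1)@R.T+e
E
python3 - <<'E'
from h import *
for n in ["scene","top"]:
    i,R,e=cam(n)
    p,d=vision.camera(n)
    for l in ["scraper_mid","board","trough","punch_block","pad","work_mid"]+[f"chip{k}_mid" for k in range(5)]:
        for r in place_of(n,l)[:4]:
            c=np.array(r['point']); w=R@c+e; print(n,l,round(r['confidence'],2),np.round(w,4),np.round(w2p(n,w)))
print(robot.get_state()['time'])
E
```

```text
scene scraper_mid 0.91 [ 0.584  -0.3514  0.041 ] [202. 301.]
scene scraper_mid 0.86 [ 0.4337 -0.3827  0.0335] [143. 275.]
scene scraper_mid 0.61 [ 0.4681 -0.5029  0.042 ] [111. 326.]
scene board 0.71 [ 0.5896 -0.0223 -0.0019] [293. 209.]
scene trough 0.74 [ 0.5906 -0.1833 -0.0028] [254. 255.]
scene trough 0.7 [ 0.6084 -0.0678  0.0531] [289. 213.]
scene punch_block 0.92 [ 0.5857  0.1388 -0.0017] [326. 168.]
scene punch_block 0.16 [ 0.5215 -0.0707  0.0457] [259. 198.]
scene work_mid 0.88 [ 0.6773 -0.0117  0.0609] [326. 209.]
scene chip0_mid 0.38 [0.5124 0.0325 0.049 ] [281. 169.]
scene chip1_mid 0.62 [ 0.5213 -0.0705  0.0476] [259. 197.]
scene chip2_mid 0.59 [0.5801 0.0345 0.0499] [303. 180.]
scene chip3_mid 0.61 [ 0.5574 -0.0171  0.0448] [284. 191.]
scene chip4_mid 0.4 [ 0.6078 -0.0697  0.0534] [288. 213.]
top scraper_mid 0.79 [ 0.4668 -0.5031  0.035 ] [451. 259.]
top scraper_mid 0.75 [ 0.4331 -0.3827  0.0396] [402. 274.]
top scraper_mid 0.71 [ 0.5841 -0.3511  0.0401] [385. 211.]
top board 0.74 [ 0.5879 -0.0175 -0.0049] [248. 215.]
top trough 0.58 [ 0.5877 -0.1811 -0.0012] [314. 214.]
top punch_block 0.73 [ 0.5805  0.1389 -0.004 ] [186. 219.]
top pad 0.92 [0.4659 0.375  0.0013] [ 88. 266.]
top work_mid 0.97 [ 0.6722 -0.0062  0.0585] [242. 176.]
top chip0_mid 0.57 [0.5151 0.0321 0.0461] [227. 242.]
top chip1_mid 0.7 [ 0.5832  0.1378 -0.0037] [186. 218.]
top chip1_mid 0.49 [ 0.5166 -0.0655  0.045 ] [268. 240.]
top chip2_mid 0.46 [0.5797 0.0373 0.0477] [225. 215.]
top chip3_mid 0.64 [ 0.5571 -0.0176  0.0469] [247. 224.]
top chip3_mid 0.53 [ 0.6084 -0.0658  0.0487] [267. 202.]
top chip3_mid 0.38 [0.5149 0.0297 0.0494] [228. 241.]
top chip4_mid 0.68 [ 0.61   -0.0669  0.05  ] [268. 202.]
2.4
```

View pics/scene0.png

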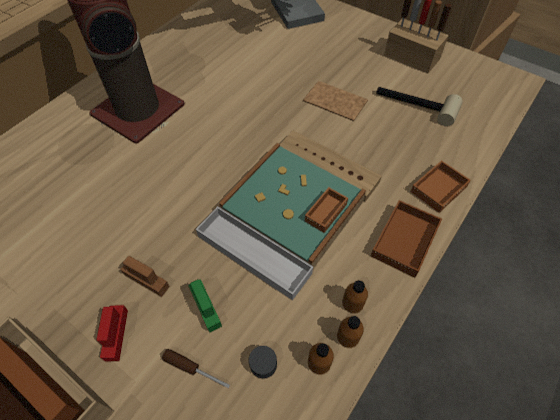

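View pics/top0.png

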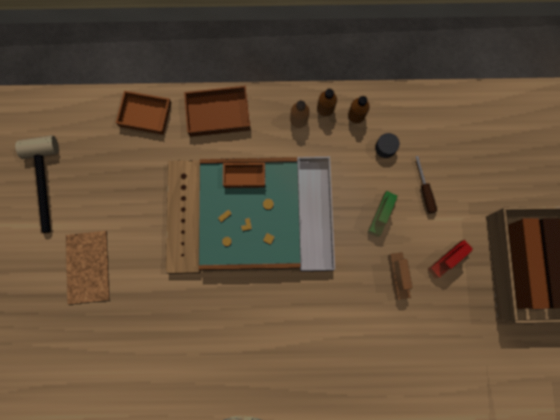

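Run:
```python
from h import *
p,d=vision.camera("top"); C=cloud("top",d); np.save('pics/C.npy',C); cv2.imwrite('pics/top1.png',p)
def rect(l,z,n="top"):
    for s in silhouettes(n,l)[:5]:
        m=s['pixels']; u=np.argwhere(m)[:,::-1]
        Q=rayz(n,u,z)[:,:2]
        (c,wh,a)=cv2.minAreaRect((Q*1000).astype(np.float32))
        zs=C[m][:,2]
        print(n,l,round(s['confidence'],2),'c',np.round(c,1),'wh',np.round(wh,1),'ang',round(a,2),'px',u.mean(0).round(),'n',len(u),'zq',np.round(np.percentile(zs,[5,50,95]),3),'mean',(Q.mean(0)*1000).round(1))
rect("board",.05); rect("trough",.036);rect("punch_block",.03);rect("pad",.006);rect("work_mid",.07)
for k in range(5): rect(f"chip{k}_mid",.049)
for s in silhouettes("top","scraper_mid"):
    m=s['pixels'];P=C[m]
    for nm,z0,z1 in(("base",.022,.036),("ridge",.068,.09)):
        q=P[(P[:,2]>z0)&(P[:,2]<z1)]
        if len(q)<8: print(nm,len(q));continue
        c,wh,a=cv2.minAreaRect((q[:,:2]*1000).astype(np.float32)); print('scr',nm,len(q),np.round(c,1),np.round(wh,1),round(a,2),q.mean(0).round(4), 'bgr',p[m].mean(0).round())
a=p[225:315,350:490]; b=vision.camera("scene")[0][245:375,80:240]
cv2.imwrite('pics/crop1.png',np.hstack([cv2.resize(a,(400,360)),cv2.resize(b,(400,360))]))
```

```text
top board 0.95 c [583.6 -21.6] wh [274.9 239.6] ang 0.39 px [250. 218.] n 9622 zq [0.041 0.045 0.053] mean [571.1 -23.1]
top trough 0.89 c [ 585.4 -183.1] wh [280.9  82.2] ang 0.03 px [316. 214.] n 3730 zq [-0.002  0.003  0.035] mean [ 581.9 -182.9]
top punch_block 0.68 c [582.1 140.8] wh [281.2  81.3] ang 1.37 px [183. 218.] n 3677 zq [0.025 0.029 0.033] mean [578.7 139.8]
top punch_block 0.49 c [557.3 -14.4] wh [21.9 29.6] ang 89.71 px [247. 225.] n 97 zq [0.044 0.05  0.053] mean [556.4 -15.4]
top pad 0.68 c [615.3 -67.1] wh [25.  28.1] ang 89.22 px [268. 204.] n 100 zq [0.045 0.05  0.054] mean [614.3 -67.7]
top pad 0.6 c [463.4 376.2] wh [174. 104.] ang 4.89 px [ 87. 268.] n 2940 zq [0.001 0.005 0.009] mean [461.9 375.6]
top work_mid 0.84 c [671.6 -11.2] wh [106.2  63.7] ang 87.13 px [244. 175.] n 1093 zq [0.045 0.05  0.074] mean [671.4 -11.9]
top chip0_mid 0.58 c [516.   31.1] wh [17.1 16.7] ang 44.56 px [227. 241.] n 51 zq [0.048 0.051 0.054] mean [515.9  30.7]
top chip3_mid 0.55 c [555.1 -15.4] wh [21.5 26.7] ang 89.71 px [247. 225.] n 77 zq [0.046 0.05  0.054] mean [553.2 -16.8]
top chip4_mid 0.67 c [604.6 -67.4] wh [24.1 24.7] ang 89.2 px [268. 204.] n 98 zq [0.045 0.05  0.054] mean [604.3 -68. ]
top chip4_mid 0.46 c [517.1  32.3] wh [16.9 16.6] ang 0.18 px [227. 241.] n 49 zq [0.048 0.051 0.054] mean [516.2  31.6]
scr base 226 [ 582.5 -348.5] [ 30.  110.4] 64.34 [ 0.572  -0.339   0.0308] bgr [42. 74. 57.]
scr ridge 265 [ 582.9 -348. ] [21.8 69.1] 62.93 [ 0.5824 -0.3472  0.0763] bgr [42. 74. 57.]
scr base 286 [ 429.4 -380.2] [108.1  30.3] 6.8 [ 0.426  -0.3755  0.0305] bgr [37. 57. 83.]
scr ridge 298 [ 430.2 -380.3] [69.7 23. ] 6.53 [ 0.4306 -0.3787  0.0766] bgr [37. 57. 83.]
scr base 237 [ 470.3 -506. ] [ 30.5 112.7] 39.22 [ 0.463  -0.4899  0.0309] bgr [20. 27. 94.]
scr ridge 305 [ 469.6 -506.4] [22.7 71.4] 37.92 [ 0.4695 -0.5049  0.0766] bgr [20. 27. 94.]
```

View pics/crop1.png

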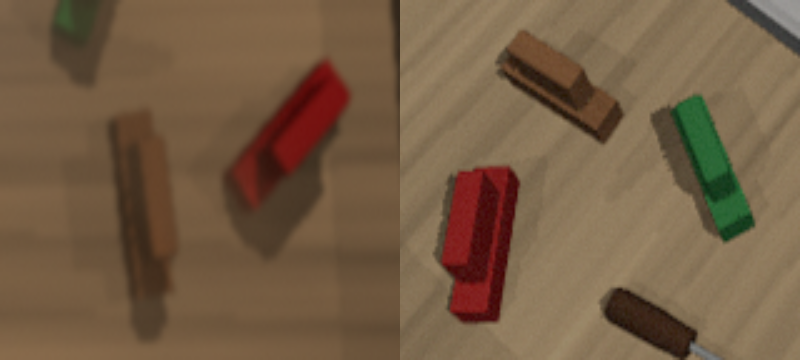

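```bash
cat >> h.py <<'E'
def ori(deg): return (Ro.from_euler('z',deg,degrees=True)*Ro.from_rotvec([0,np.pi,0])).as_rotvec()
BY=0.6
def st(): 
    s=robot.get_state(); print('t',round(s['time'],2),'tcp',np.round(s['tool_pos'],4),'w',round(s['gripper_width'],4),'F',np.round(s['wrist_force'],1),'q',np.round(s['qpos'],2)); return s
E
python3 - <<'E'
from h import *
for p,a in [((.430,-.380,.16),6.7),((.430,-.380,.04),6.7),((.578,.078,.088),BY),((.578,-.16,.088),BY),((.52,.078,.088),BY),((.52,-.16,.088),BY),((.464,.3755,.05),4.9)]:
    for k in (0,180): print(p,k,np.round(robot.solve_ik(p,ori(a+k)) ,2) if robot.solve_ik(p,ori(a+k)) is not None else None)
robot.goto((.430,-.380,.16),ori(6.7)); st()
p,d=vision.camera("top"); C=cloud("top",d)
robot.move_linear((.430,-.380,.040),vel=.12); st()
robot.grasp(squeeze=40); st()
robot.move_linear((.430,-.380,.15),vel=.2); s=st()
p,d=vision.camera("wrist"); cv2.imwrite('pics/w1.png',p)
p,d=vision.camera("scene"); cv2.imwrite('pics/s1.png',p)
E
```

```text
(0.43, -0.38, 0.16) 0 [-0.86  0.15  1.73  0.    1.26 -2.55]
(0.43, -0.38, 0.16) 180 [-0.86  0.15  1.73 -0.    1.26  0.59]
(0.43, -0.38, 0.04) 0 [-0.86  0.3   1.8   0.    1.04 -2.55]
(0.43, -0.38, 0.04) 180 [-0.86  0.3   1.8  -0.    1.04  0.59]
(0.578, 0.078, 0.088) 0 [-0.    0.25  1.75 -0.    1.13 -1.58]
(0.578, 0.078, 0.088) 180 [-0.    0.25  1.75  0.    1.13  1.56]
(0.578, -0.16, 0.088) 0 [-0.4   0.29  1.71 -0.    1.14 -1.98]
(0.578, -0.16, 0.088) 180 [-0.4   0.29  1.71  0.    1.14  1.16]
(0.52, 0.078, 0.088) 0 [-0.    0.13  1.9  -0.    1.11 -1.58]
(0.52, 0.078, 0.088) 180 [-0.    0.13  1.9   0.    1.11  1.56]
(0.52, -0.16, 0.088) 0 [-0.44  0.17  1.86 -0.    1.12 -2.02]
(0.52, -0.16, 0.088) 180 [-0.44  0.17  1.86  0.    1.12  1.12]
(0.464, 0.3755, 0.05) 0 [ 0.55  0.33  1.73  0.    1.07 -1.11]
(0.464, 0.3755, 0.05) 180 [0.55 0.33 1.73 0.   1.07 2.03]
t 6.52 tcp [ 0.4305 -0.3795  0.1601] w 0.087 F [0.1 0.5 0.2] q [-0.86  0.15  1.73  0.    1.26 -2.55]
t 7.72 tcp [ 0.4306 -0.3806  0.0409] w 0.0871 F [ 1.1 -0.5  0.7] q [-0.86  0.3   1.8   0.    1.04 -2.55]
t 8.78 tcp [ 0.4299 -0.38    0.0399] w 0.0219 F [ 0.  -0.9 -1. ] q [-0.86  0.3   1.8  -0.    1.04 -2.55]
t 9.48 tcp [ 0.4294 -0.3793  0.1488] w 0.022 F [-0.1  0.5 -1.9] q [-0.86  0.16  1.74  0.    1.24 -2.55]
```

View pics/s1.png

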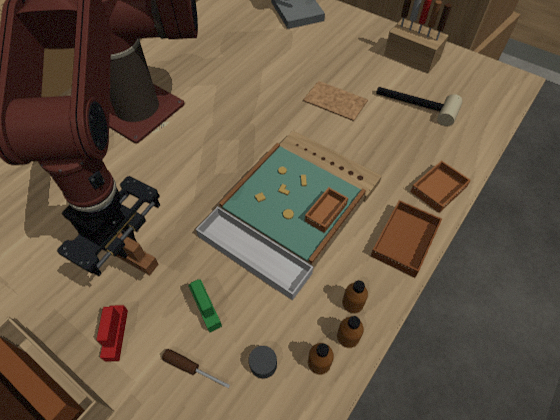

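View pics/w1.png

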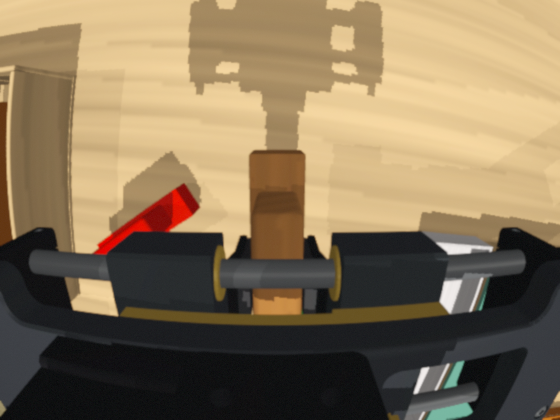

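```bash
cat >> h.py <<'E'
ZS=.0872
def xs(x,y): return x-(y+.02)*np.tan(np.radians(BY))
def swp(x,y0,y1,z=ZS,vel=.09):
    robot.goto((xs(x,y0),y0,.14),ori(BY)); 
    robot.move_linear((xs(x,y0),y0,z+.004),vel=.1); robot.move_linear((xs(x,y0),y0,z),vel=.04); st()
    ys=np.linspace(y0,y1,3)[1:]
    for y in ys: robot.move_linear((xs(x,y),y,z),vel=vel); st()
def snap(tag):
    for n,c in(("scene",(110,320,180,400)),("top",(140,290,150,350))):
        p,d=vision.camera(n); a=p[c[0]:c[1],c[2]:c[3]]; a=cv2.resize(a,None,fx=2.6,fy=2.6,interpolation=cv2.INTER_CUBIC) ; cv2.imwrite(f'pics/{n}{tag}.png',a)
E
python3 - <<'E'
from h import *
robot.goto((.45,-.25,.16),ori(BY))
swp(.578,.080,-.160)
robot.move_linear((xs(.578,-.16),-.16,.16),vel=.2)
robot.goto((.40,-.30,.20),ori(BY)); st()
snap('2')
E
```

```text
t 12.4 tcp [0.5772 0.08   0.0875] w 0.022 F [-0.3  0.9 -1.4] q [ 0.    0.25  1.75 -0.    1.13 -1.58]
t 13.88 tcp [ 0.5782 -0.0395  0.0872] w 0.0218 F [ 0.6 -1.  -1.8] q [-0.2   0.25  1.76  0.    1.13 -1.79]
t 15.37 tcp [ 0.5795 -0.1594  0.0872] w 0.0217 F [-0.  -0.1 -0.9] q [-0.4   0.29  1.7   0.    1.14 -1.98]
t 16.8 tcp [ 0.4003 -0.2994  0.1991] w 0.0218 F [ 0.1 -0.  -1.4] q [-0.8  -0.06  1.87  0.    1.33 -2.38]
```

View pics/scene2.png

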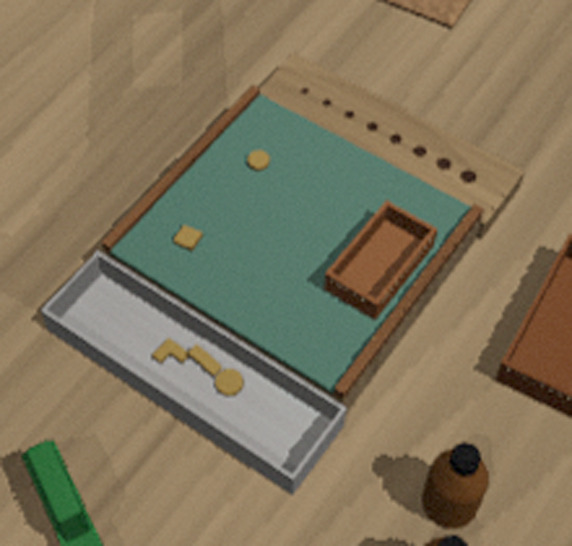

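View pics/top2.png

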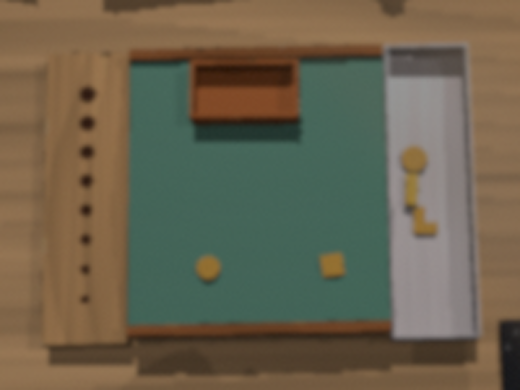

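Three offcuts (disc, strip and L) are in the trough, at scene crop ~(190,365). The disc (258,158) and the square (187,237) are still on the glass near the near batten, and the tray hasn't moved. Next is a second pass at x≈0.53.

Run:
```python
from h import *
robot.goto((.45,-.10,.17),ori(BY))
swp(.526,.080,-.160)
robot.move_linear((xs(.526,-.16),-.16,.16),vel=.2)
robot.goto((.40,-.30,.20),ori(BY)); st()
snap('3')
```

```text
t 19.44 tcp [0.5251 0.08   0.0875] w 0.0216 F [-0.6  0.3 -1.8] q [ 0.    0.14  1.89 -0.    1.11 -1.58]
t 20.93 tcp [ 0.5262 -0.0395  0.0871] w 0.0218 F [-1.3  0.4 -1.2] q [-0.22  0.13  1.9   0.    1.11 -1.81]
t 22.41 tcp [ 0.5274 -0.1594  0.0872] w 0.0218 F [-0.2  0.6 -1.2] q [-0.44  0.18  1.84  0.    1.12 -2.02]
t 23.72 tcp [ 0.4    -0.2991  0.1987] w 0.0219 F [ 0.   0.9 -1.8] q [-0.8  -0.06  1.87  0.    1.33 -2.38]
```

View pics/scene3.png

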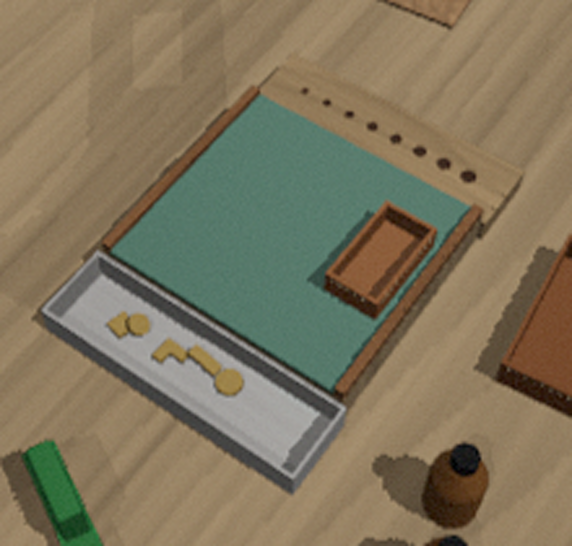

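View pics/top3.png

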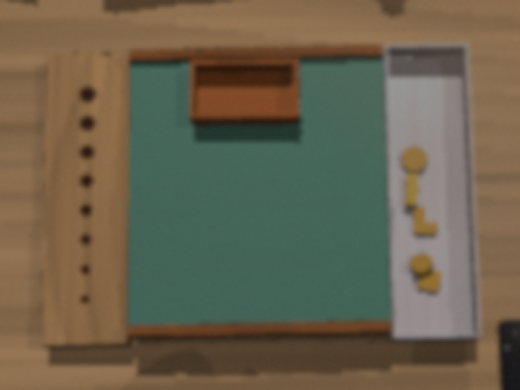

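All five offcuts are in the trough, the glass is empty and the tray hasn't moved. Now I'll place the scraper on the pad.

Run:
```python
from h import *
robot.goto((.50,.0,.20),ori(BY))
P=(.464,.3755)
robot.goto((*P,.13),ori(4.9))
robot.move_linear((*P,.054),vel=.12); robot.move_linear((*P,.0465),vel=.03); st()
robot.hold(.3); st()
robot.gripper_open(); robot.hold(.3)
robot.move_linear((*P,.20),vel=.12); 
robot.goto((.40,.05,.30),ori(BY)); st()
p,d=vision.camera("scene"); cv2.imwrite('pics/s4.png',np.hstack([cv2.resize(p[60:150,280:400],(480,360)),]))
T,d=vision.camera("top"); cv2.imwrite('pics/t4.png',T); C=cloud("top",d)
for l,z in(("scraper_mid",None),("pad",.006),("work_mid",.07)):
  for s in silhouettes("top",l)[:4]:
    m=s['pixels']; Q=C[m]; 
    if l=="scraper_mid":
        q=Q[Q[:,2]>.074]; b=Q[(Q[:,2]>.03)&(Q[:,2]<.045)]
        print('scr',np.round(cv2.minAreaRect((q[:,:2]*1000).astype(np.float32))[0],1),np.median(q[:,2]) if len(q) else 0, p[0,0] is None)
    else: print(l,round(s['confidence'],2),cv2.minAreaRect((rayz("top",np.argwhere(m)[:,::-1],z)[:,:2]*1000).astype(np.float32)))
snap('4')
```

```text
t 27.62 tcp [0.4638 0.3755 0.0464] w 0.0219 F [ 0.3  0.2 -1.7] q [ 0.55  0.34  1.73 -0.    1.07 -1.11]
t 27.93 tcp [0.4641 0.3756 0.0466] w 0.0219 F [ 0.8  0.5 -1.3] q [ 0.55  0.34  1.73 -0.    1.07 -1.11]
t 32.22 tcp [0.4002 0.0505 0.2997] w 0.0869 F [ 0.5 -0.2 -0.4] q [-0.07 -0.38  1.95  0.    1.57 -1.65]
scr [392.1 164.8] 0.08245086740682561 False
scr [ 404.6 -309.4] 0.07733845578194976 False
scr [ 469.6 -232.6] 0.07733677294030872 False
pad 0.82 ((464.56439208984375, 379.260986328125), (170.2415313720703, 103.2559585571289), 3.006283760070801)
work_mid 0.84 ((672.0889282226562, -10.86446762084961), (100.98845672607422, 59.56742858886719), 89.19671630859375)
```

View pics/t4.png

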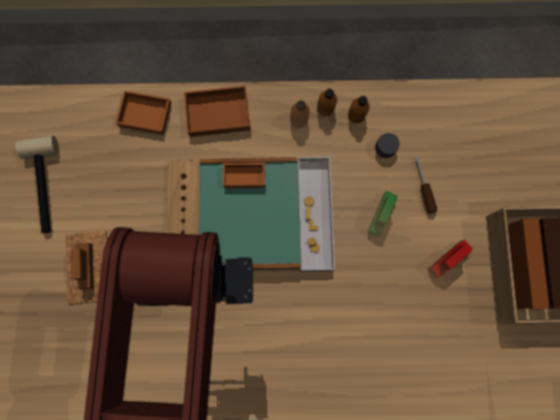

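View pics/s4.png

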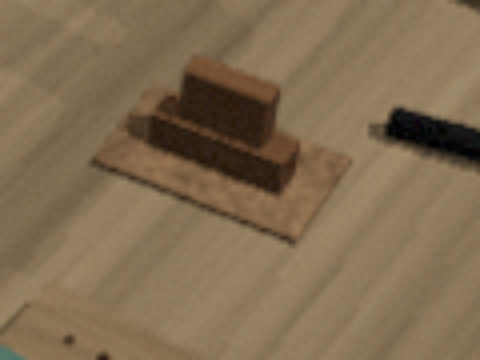

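Run:
```python
from h import *
T,d=vision.camera("top"); C=cloud("top",d)
w=(abs(C[...,0]-.464)<.09)&(abs(C[...,1]-.376)<.06)
for a,b in((.078,.095),(.03,.045)):
    q=C[w&(C[...,2]>a)&(C[...,2]<b)]; print(len(q),cv2.minAreaRect((q[:,:2]*1000).astype(np.float32)),np.median(q[:,2]))
w=(abs(C[...,0]-.585)<.13)&(abs(C[...,1]+.183)<.034); print('trough max z',np.percentile(C[w][:,2],[50,99]))
i,R,e=cam("top")
for l in [f"chip{k}_mid" for k in range(5)]:
    for r in place_of("top",l)[:2]: print(l,round(r['confidence'],2),np.round(R@np.array(r['point'])+e,3))
robot.sign_off(); st()
```

```text
298 ((463.32293701171875, 374.5414123535156), (68.92350006103516, 24.50523567199707), 3.858128070831299) 0.08275941185107116
332 ((463.443359375, 373.86419677734375), (109.66944885253906, 32.446876525878906), 3.2485008239746094) 0.0369681418749086
trough max z [0.00239981 0.01439179]
chip0_mid 0.6 [ 0.675 -0.007  0.061]
chip0_mid 0.45 [ 0.517 -0.175  0.009]
chip1_mid 0.63 [ 0.503 -0.177  0.006]
chip2_mid 0.45 [ 0.594 -0.166  0.008]
chip3_mid 0.65 [ 0.564 -0.178  0.004]
chip4_mid 0.46 [ 0.622 -0.172  0.006]
the job is handed in; nothing more can be done
the job is handed in; nothing more can be done
```

I swept all five brass offcuts into the trough, stood the scraper upright on the cork pad, let go of it and handed the job in. It took about 32 s of the 61 s allowed.

I picked up the brown wooden scraper by its ridge and left the green and red look-alikes alone. Two sweeps did it: the first took the large disc, the strip and the L, and the second took the small disc and the square. The scraper ran about 1 mm above the glass, so the fingers stayed well above the offcuts.

Last checks before handing in:
- **Offcuts:** all five measured inside the trough, with nothing in it above about 15 mm (the rim is at 36 mm). The best hit for the small disc was actually the leather tray, a false detection. Its second hit was in the trough and matched the picture.
- **Scraper:** the top of its ridge measured 83 mm above the bench, as expected for standing on the pad. Its centre was about 2–5 mm from the pad's centre. The network outlines of the scraper were spoiled by stray pixels, so I used the depth data instead, and that agreed with the pictures.
- **Tray:** it measured within 1 mm of where it started.
- **Robot:** the arm was clear of everything, with the gripper open.

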